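# Stand the toppled model stool back up on its yellow card

## Robot

A 6-joint arm with a two-finger parallel gripper is mounted at the origin on the work surface. World frame = base frame: x ahead of the robot, y to its left, z up, the work surface at z = 0. Lengths are in mm, angles in rad, forces in N, time in s.
With the tool pointing down it reaches from about 350 to 975 mm from the base axis. Payload 7.1 kg.
Tool frame: the origin (TCP) lies between the finger pads; the fingertips stand 8 mm ahead of it and the grasp point (between the pads) lies 11 mm behind it; x points along the fingers, y is the direction in which the jaws open and shut, and the axes are right-handed (so a half turn about x gives the same grasp; the last joint's range is limited). The gripper opens to 88 mm and grips with 3 to 60 N. Pads are 20 mm wide; open, the fingers measure 115 mm over their backs; the gripper's body (75 mm by 178 mm) begins 61 mm behind the grasp point.
Start: joints at [1.239, 0.423, 1.63, -0, 1.089, -0.019], TCP at [192.296, 594.666, 230.675] pointing down, gripper open.
Joint ranges: [-3, 3], [-0.9, 2.11], [0.09, 2.58], [-1.31, 4.45], [0.11, 2.69], [-2.54, 2.54]. Speed limits (rad/s): [2.39, 2.39, 3.01, 3.14, 3.14, 3.14].

## Interface

Orientations are given as a rotation vector (axis times angle).
In Python, from workcell import ctrl gives the robot as it stands.
- The arm moves only by the tool apply_moves, never from a script. Its argument "increments" is a list of rows, each an object with "gripper": the opening in per cent of the stroke, from 0 (shut) to 100 (fully open); "delta_pos": the shift along the tool's x, y, z in cm, a list of three; "dr": the turn, a rotation vector about the tool's x, y, z in rad, a list of three. In form: [{"gripper": gripper, "delta_pos": [dx, dy, dz], "dr": [ax, ay, az]}, ...]. A call has exactly 5 rows; each row shifts and turns the commanded pose from where the row before left it, along the tool's axes as they then stand; what a row does not reach is not made up. A row lasts 1/12 s, in which the tool goes at most 41.7 mm and 7.16 degrees, less where a joint would pass 70% of its speed; a pose out of reach is approached as far as the arm can. A call with a gripper value outside its range is refused whole. The fingers move at their own pace and stop on an object; the grip force is fixed at half the most. Time passes only in rows, so rows that do not move let the fingers close, or fill a call up. It gives the time, the measured TCP pose, the force and the opening at its end, in the units of the state.
- ctrl.get_obs(): the state, without advancing time (a new reading comes with each control period).
- ctrl.get_image(name): name is "scene" or "top" or "wrist"; returns a dict with "img" (480x640x3 uint8, red, green, blue), "range_z" (480x640 float32, mm along the optical axis (not along the pixel's ray), 0 where there is no reading), "mtx" (3x3 intrinsics, pixels), "rvec" (rotation vector, rad) and "tvec" (3), from world to camera coordinates, as OpenCV has them. Camera axes: x right, y down, z forward; pixel columns grow to the right and rows downward; lengths in mm; the calibration is good to about 2 mm. A picture is of the moment at which its call begins.
- ctrl.close_job(): hands the job in, once; it reports no verdict.
The state is a dict: "t": time; "qpos": joint angles; "qvel": joint speeds; "joint_torque": joint torques, N m; "ee_pos": TCP position; "orientation": TCP orientation; "ft_force": force on the tool from outside, world axes, zero at the start; "moment": the same for the moment, N m; "width": finger opening in mm.
Only numpy, scipy, OpenCV 4.12 (cv2) and the standard library are available. Lean on these libraries where they do the work, as an engineer would, in place of code of your own. Each camera call takes 0.05 s, during which the arm holds its last target. There are 200 camera calls.

## Task

The little bar stool model with the red seat has fallen over on the drawing. Stand it upright on its foot in the middle of the round yellow card and let go, without dropping it from a height. Leave the black-seated stool and the plywood chair standing where they are.

Things in the scene. Friction and masses are not known exactly. Their poses are not given: they have to be found in the camera images.
- red_stool: Toppled model stool, loose, about 0.2 kg, mostly in the foot: square dark foot 70x70x8 mm, bright 14 mm square stem, round red seat 56 mm wide, 8 thick; 150 tall. Origin: centre of foot's underside; z along the stem to the seat, x, y along the foot's sides. Lies on foot edge (own x down) and seat rim, seat pointing away from the robot (+-35 deg of +x). Foot edge down and leaning under 50 deg, it tips upright by itself.
- card: Round yellow card disc, fixed flat on the table, 160 mm in diameter, 3 mm thick. Origin: centre of its underside, on the table. The stool's foot belongs in its middle, on its top face.
- black_stool: Standing model stool of the same shape and size as the red one but with a black seat, loose. Origin: centre of the foot's underside; z up. A bystander.
- chair: Standing model chair of plywood with four dark legs, loose; seat 90 x 90 mm with its top 90 mm above the table, back up to 155 mm on the chair's own +x side. Origin: on the table below the seat's centre; z up. A bystander.
Things that resemble listed ones, but are neither listed nor needed, are in the scene too. Leave any orange look-alike of the red_stool alone.

How it is judged:
By the outcome, as a careful person would: the job done as asked, in the order asked, and still so for the second after the job is handed in, with the robot touching nothing.
It also fails if it takes over 40 s, if anything falls off the work surface, if the arm or the gripper's body presses on something with over 40 N, if the wrist force passes 120 N, or if a joint passes its speed limit or range.

## Working session

There is one attempt and no reset: what is moved stays moved. The work goes in short steps, Python scripts to look and compute and a tool call to move; the robot and the scene stay as the last step left them, time stands still between calls to the robot, and variables do not carry over. Pictures are saved under pics/ and viewed, about 8 in all and at most 12, crops included, and the job is handed in when it is done.

Besides the shell and the picture viewer there is one more tool, called after "Emit:" as name(argument=value, ...), one argument or row to a line, values as JSON. apply_moves: Moves the arm, as the interface text tells. Its arguments: {"type":"object","properties":{"increments":{"type":"array","items":{"type":"object","properties":{"gripper":{"type":"number"},"delta_pos":{"type":"array","items":{"type":"number"}},"dr":{"type":"array","items":{"type":"number"}}}}}},"required":["increments"]}

```bash
mkdir -p pics; cat > h.py <<'E'
import numpy as np,cv2
from workcell import ctrl
def snap(n,f):
    d=ctrl.get_image(n); cv2.imwrite(f'pics/{f}.png',d['img'][:,:,::-1]); np.savez(f'{f}.npz',**d); return d
def world(d):
    R=cv2.Rodrigues(np.array(d['rvec'],float))[0];K=d['mtx'];z=d['range_z'].astype(float)
    v,u=np.mgrid[:480,:640]
    P=np.stack([(u-K[0,2])/K[0,0]*z,(v-K[1,2])/K[1,1]*z,z],-1)-np.array(d['tvec']).ravel()
    return P@R
E
python3 - <<'E'
from h import *
a=snap('top','t0');b=snap('scene','s0');o=ctrl.get_obs();print(o)
for d in(a,b):
    W=world(d);h=cv2.cvtColor(d['img'],cv2.COLOR_RGB2HSV)
    for n,lo,hi in(('red',(0,120,60),(7,255,255)),('red2',(172,120,60),(180,255,255)),('or',(8,150,80),(19,255,255)),('yel',(20,110,90),(36,255,255))):
        m=cv2.inRange(h,lo,hi)*(d['range_z']>0);k,l,s,c=cv2.connectedComponentsWithStats(m)
        for i in range(1,k):
            if s[i,4]>40:
                p=W[l==i];print(n,s[i],c[i].round(),np.median(p,0).round(1),p.min(0).round(),p.max(0).round())
E
```

```text
{'t': 0.1, 'qpos': array([ 1.23900665e+00,  4.23784237e-01,  1.63059712e+00, -1.31463018e-05,
        1.08861230e+00, -1.89429440e-02]), 'qvel': array([ 0.00066645, -0.00131732, -0.00346279,  0.00014255,  0.00105163,
        0.0002714 ]), 'joint_torque': array([ 2.40146901e-04, -5.45614100e+01, -2.74323857e+01,  6.44452334e-02,
        1.87679718e-02, -3.14077681e-06]), 'ee_pos': array([192.14022281, 594.21672507, 229.9735205 ]), 'orientation': array([ 0.24444241,  1.55704899, -0.24661988]), 'ft_force': array([-0.08557985,  0.24191652,  0.04939151]), 'moment': array([-0.02505091,  0.00334117,  0.06913056]), 'width': 88.036171312245}
red [378 236  15   9  41] [385. 239.] [ 646.1 -223.    50.6] [ 633. -244.   24.] [ 657. -207.   58.]
or [405 195  47  23 234] [424. 210.] [ 732.  -338.2   38.9] [ 709. -424.   20.] [ 774. -278.   74.]
yel [ 231  258   53   54 2250] [257. 285.] [513.7 144.3   2. ] [438.  69.  -8.] [593. 221.  12.]
red [208 223  15  19 111] [216. 232.] [ 653.7 -218.    46.6] [ 638. -241.   23.] [ 665. -203.   57.]
or [108 231  12  18  57] [112. 238.] [ 735.4 -424.3   51.7] [ 713. -428.   38.] [ 752. -418.   60.]
or [116 237  61  29 416] [144. 249.] [ 735.2 -348.9   38.3] [ 709. -423.   13.] [ 777. -277.   72.]
yel [422   0  55   9 139] [450.   4.] [-1085.7   198.7  -257.1] [-1101.    66.  -268.] [-1072.   322.  -244.]
yel [568   0  38  17 268] [588.   8.] [-1086.9   795.2  -190.1] [-1103.   715.  -220.] [-1069.   879.  -144.]
yel [566  20  25   6  53] [578.  23.] [-1086.    783.7  -257.5] [-1101.   734.  -269.] [-1075.   840.  -249.]
yel [416  23  54  14 236] [441.  30.] [-1087.    185.5  -388.8] [-1109.    60.  -408.] [-1070.   324.  -362.]
yel [534  42  37  10 116] [551.  47.] [-1086.5   709.7  -388.8] [-1103.   641.  -404.] [-1071.   806.  -367.]
yel [ 355  206   67   55 2819] [388. 233.] [520.1 147.8   2.3] [438.  70.  -3.] [597. 225.   7.]
```

View pics/t0.png

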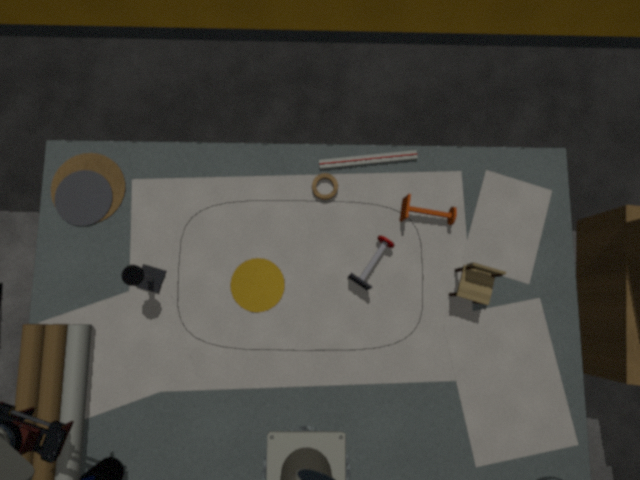

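View pics/s0.png

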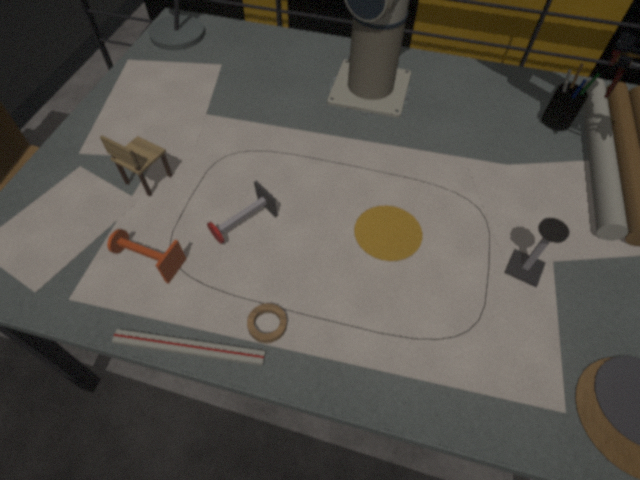

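The scene holds three look-alikes:
- Red-seated stool, lying: top view seat (385,239), foot (360,282).
- Orange look-alike: (428,212), to be left alone.
- Black-seated stool, standing: (133,275).

The red one matches, with its seat pointing away. The card is at (257,285) in the top view. Next I measure the stool's axis and crop close on it.

```bash
python3 - <<'E'
from h import *
for f in('t0','s0'):
    d=dict(np.load(f+'.npz'));W=world(d);h=cv2.cvtColor(d['img'],cv2.COLOR_RGB2HSV)
    m=(W[...,0]>500)&(W[...,0]<690)&(W[...,1]>-260)&(W[...,1]<-100)&(W[...,2]>14)&(W[...,2]<90)&(d['range_z']>0)
    p=W[m];v=h[m];print(f,len(p))
    q=p[:,:2];c=q.mean(0);u=np.linalg.svd(q-c)[2][0];u*=np.sign(u[0]);s=(q-c)@u
    print(c,u,np.degrees(np.arctan2(u[1],u[0])),s.min(),s.max())
    for a in range(-100,101,10):
        k=(s>=a)&(s<a+10)
        if k.sum()>3:
            lat=(q[k]-c)@[-u[1],u[0]];print(a,k.sum(),q[k].mean(0).round(),lat.min().round(),lat.max().round(),'z',np.percentile(p[k,2],[5,50,95]).round(),v[k].mean(0).round())
    y=W[(cv2.inRange(h,(20,110,90),(36,255,255))>0)&(abs(W[...,2])<15)&(W[...,0]>300)]
    print('card',cv2.minEnclosingCircle(y[:,:2].astype(np.float32)),y.mean(0))
    # stem px
    V,U=np.nonzero(m);cv2.imwrite(f'pics/{f}c.png',cv2.resize(d['img'][V.min()-15:V.max()+15,U.min()-15:U.max()+15,::-1],None,fx=4,fy=4))
E
python3 -c "
import cv2,numpy as np
a=cv2.imread('pics/t0c.png');b=cv2.imread('pics/s0c.png');H=max(a.shape[0],b.shape[0])
f=lambda i:cv2.copyMakeBorder(i,0,H-i.shape[0],0,0,0)
cv2.imwrite('pics/c0.png',np.hstack([f(a),f(b)]))"
```

```text
t0 483
[ 579.93869618 -185.55639406] [ 0.83500418 -0.55024361] -33.3837269652264 -70.34890636089106 82.3350419612733
-70 140 [ 525. -149.] -35.0 35.0 z [22. 64. 71.] [83. 22. 41.]
-60 17 [ 535. -153.] -25.0 29.0 z [39. 43. 70.] [75.  8. 94.]
-50 19 [ 542. -161.] -7.0 6.0 z [34. 41. 44.] [ 94.   5. 107.]
-40 16 [ 551. -167.] -7.0 6.0 z [35. 39. 43.] [ 83.   4. 107.]
-30 18 [ 559. -172.] -8.0 7.0 z [35. 38. 42.] [117.   4. 107.]
-20 18 [ 568. -177.] -6.0 6.0 z [35. 40. 43.] [ 97.   4. 108.]
-10 17 [ 576. -183.] -7.0 6.0 z [32. 37. 43.] [100.   5. 108.]
0 19 [ 584. -188.] -7.0 7.0 z [34. 38. 41.] [ 87.   5. 108.]
10 18 [ 593. -194.] -7.0 6.0 z [29. 37. 42.] [ 98.   4. 108.]
20 18 [ 601. -199.] -7.0 6.0 z [30. 38. 41.] [108.   5. 109.]
30 19 [ 610. -205.] -7.0 7.0 z [32. 37. 40.] [110.   5. 109.]
40 15 [ 617. -211.] -8.0 6.0 z [32. 36. 40.] [ 85.   3. 106.]
50 19 [ 626. -217.] -8.0 6.0 z [28. 34. 36.] [129.   5. 104.]
60 17 [ 634. -222.] -8.0 6.0 z [30. 34. 37.] [89. 13. 81.]
70 97 [ 642. -226.] -28.0 26.0 z [20. 41. 56.] [ 28. 156.  75.]
80 13 [ 647. -231.] -25.0 27.0 z [34. 48. 56.] [ 
[... 646 characters left out ...]
 [27. 37. 40.] [ 33.  14. 102.]
0 38 [ 583. -182.] -12.0 4.0 z [27. 37. 40.] [ 13.  15. 103.]
10 34 [ 591. -187.] -11.0 3.0 z [25. 36. 39.] [ 31.  15. 102.]
20 40 [ 600. -193.] -12.0 5.0 z [26. 36. 39.] [ 59.  14. 102.]
30 34 [ 608. -199.] -12.0 4.0 z [25. 36. 39.] [ 65.  14. 103.]
40 39 [ 617. -204.] -11.0 4.0 z [24. 35. 38.] [ 44.  13. 103.]
50 38 [ 625. -210.] -11.0 4.0 z [25. 35. 38.] [ 53.  14. 104.]
60 39 [ 633. -215.] -11.0 5.0 z [22. 34. 37.] [26. 17. 97.]
70 33 [ 646. -216.] -27.0 23.0 z [21. 36. 54.] [ 8. 97. 99.]
80 138 [ 651. -223.] -33.0 25.0 z [19. 41. 56.] [  6. 132. 100.]
card ((517.5015869140625, 147.6783905029297), 79.48027038574219) [519.31738063 147.58619833   2.28412036]
```

View pics/c0.png

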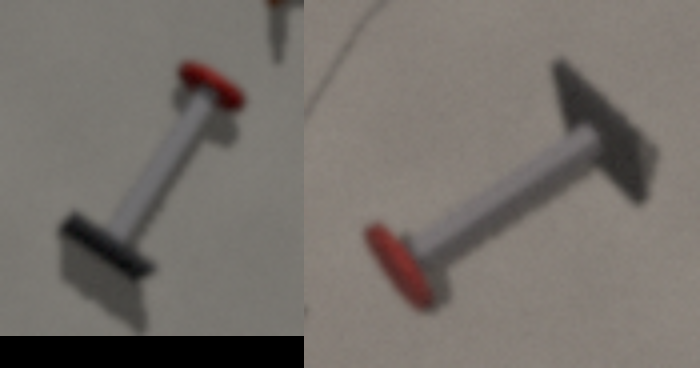

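The crop confirms it: red seat at the far end, dark foot on its edge towards the robot, heading about -33°. Now I plan the pose to go to above it.

```bash
cat >> h.py <<'E'
from scipy.spatial.transform import Rotation as Ro
def cur():
    o=ctrl.get_obs();return o,np.array(o['ee_pos']),Ro.from_rotvec(o['orientation'])
def tool(az,b,flip=0):
    "tool x tilted b rad back (toward -d) from straight down; y horizontal"
    d=np.array([np.cos(az),np.sin(az),0]);z=np.array([0,0,1.])
    x=-np.cos(b)*z-np.sin(b)*d;y=np.cross(z,d)*(-1 if flip else 1)
    return Ro.from_matrix(np.stack([x,y,np.cross(x,y)],1))
def show(p2,R2):
    "needed: shift in the present tool axes (cm), turn, shift in the target tool axes"
    o,p,R=cur();dp=(np.array(p2)-p)/10
    print('t',round(o['t'],2),'p',p.round(1),'q',o['qpos'].round(3),'F',o['ft_force'].round(1),'w',round(o['width'],1))
    print('dp now',R.inv().apply(dp).round(2),'dr',(R.inv()*R2).as_rotvec().round(3),'dp after turn',R2.inv().apply(dp).round(2))
E
python3 - <<'E'
from h import *
o,p,R=cur();print(R.as_matrix().round(3))
for f in(0,1): show([573,-181,230],tool(np.radians(-33.4),0,f))
E
```

```text
[[-0.     0.308  0.951]
 [-0.001  0.951 -0.308]
 [-1.    -0.001 -0.   ]]
t 0.1 p [192.1 594.2 230. ] q [ 1.239  0.424  1.631 -0.     1.089 -0.019] F [-0.1  0.2  0. ] w 88.0
dp now [  0.08 -62.04  60.1 ] dr [0.27  0.    0.001] dp after turn [ -0.   -43.75  74.47]
t 0.1 p [192.1 594.2 230. ] q [ 1.239  0.424  1.631 -0.     1.089 -0.019] F [-0.1  0.2  0. ] w 88.0
dp now [  0.08 -62.04  60.1 ] dr [-2.871e+00 -2.000e-03  0.000e+00] dp after turn [ -0.    43.75 -74.47]
```

Emit:
apply_moves(
  increments=[
    {"gripper": 100,"delta_pos": [0,-2.5,2.4],"dr": [0,0,0]},
    {"gripper": 100,"delta_pos": [0,-2.5,2.4],"dr": [0,0,0]},
    {"gripper": 100,"delta_pos": [0,-2.5,2.4],"dr": [0,0,0]},
    {"gripper": 100,"delta_pos": [0,-2.5,2.4],"dr": [0,0,0]},
    {"gripper": 100,"delta_pos": [0,-2.5,2.4],"dr": [0,0,0]},
  ],
)

```text
t: 0.52
ee_pos: [268.2, 437.1, 230.3]
orientation: [0.244, 1.557, -0.246]
ft_force: [1.1, -0.2, 0.5]
width: 87.5
```

Emit:
apply_moves(
  increments=[
    {"gripper": 100,"delta_pos": [0,-2.5,2.4],"dr": [0,0,0]},
    {"gripper": 100,"delta_pos": [0,-2.5,2.4],"dr": [0,0,0]},
    {"gripper": 100,"delta_pos": [0,-2.5,2.4],"dr": [0,0,0]},
    {"gripper": 100,"delta_pos": [0,-2.5,2.4],"dr": [0,0,0]},
    {"gripper": 100,"delta_pos": [0,-2.5,2.4],"dr": [0,0,0]},
  ],
)

```text
t: 0.93
ee_pos: [343.9, 281.3, 230.6]
orientation: [0.245, 1.557, -0.245]
ft_force: [0.9, 0.7, -0.5]
width: 87.9
```

Emit:
apply_moves(
  increments=[
    {"gripper": 100,"delta_pos": [0,-2.5,2.4],"dr": [0,0,0]},
    {"gripper": 100,"delta_pos": [0,-2.5,2.4],"dr": [0,0,0]},
    {"gripper": 100,"delta_pos": [0,-2.5,2.4],"dr": [0,0,0]},
    {"gripper": 100,"delta_pos": [0,-2.5,2.4],"dr": [0,0,0]},
    {"gripper": 100,"delta_pos": [0,-2.5,2.4],"dr": [0,0,0]},
  ],
)

```text
t: 1.35
ee_pos: [419.7, 125.4, 230.6]
orientation: [0.245, 1.557, -0.245]
ft_force: [0.7, 0.1, 0.5]
width: 88.1
```

Emit:
apply_moves(
  increments=[
    {"gripper": 100,"delta_pos": [0,-2.5,2.4],"dr": [0,0,0]},
    {"gripper": 100,"delta_pos": [0,-2.5,2.4],"dr": [0,0,0]},
    {"gripper": 100,"delta_pos": [0,-2.5,2.4],"dr": [0,0,0]},
    {"gripper": 100,"delta_pos": [0,-2.5,2.4],"dr": [0,0,0]},
    {"gripper": 100,"delta_pos": [0,-2.5,2.4],"dr": [0,0,0]},
  ],
)

```text
t: 1.77
ee_pos: [495.4, -30.6, 230.5]
orientation: [0.246, 1.557, -0.246]
ft_force: [1.6, -1.5, -0.5]
width: 87.8
```

Emit:
apply_moves(
  increments=[
    {"gripper": 100,"delta_pos": [0,-2.4,2.4],"dr": [0.054,0,0]},
    {"gripper": 100,"delta_pos": [0,-2.2,2.4],"dr": [0.054,0,0]},
    {"gripper": 100,"delta_pos": [0,-2,2.5],"dr": [0.054,0,0]},
    {"gripper": 100,"delta_pos": [0,-1.9,2.6],"dr": [0.054,0,0]},
    {"gripper": 100,"delta_pos": [0,-1.8,2.6],"dr": [0.054,0,0]},
  ],
)

```text
t: 2.18
ee_pos: [567.9, -175.6, 230.3]
orientation: [0.459, 1.522, -0.459]
ft_force: [0.7, 0.2, -0.5]
width: 87.6
```

```bash
python3 - <<'E'
from h import *
show([573,-181,230],tool(np.radians(-33.4),0.6))
d=snap('wrist','w1');W=world(d)
m=(W[...,2]>14)&(W[...,2]<90)&(d['range_z']>0)&(abs(W[...,0]-585)<90)&(abs(W[...,1]+185)<90)
p=W[m];u=np.array([np.cos(np.radians(-33.4)),np.sin(np.radians(-33.4))]);n=np.array([-u[1],u[0]])
s=(p[:,:2]-[573,-181])@u;l=(p[:,:2]-[573,-181])@n;print(len(p),s.min(),s.max())
for a in range(-80,100,10):
    k=(s>=a)&(s<a+10)
    if k.sum()>3:print(a,k.sum(),np.percentile(l[k],[2,50,98]).round(1),np.percentile(p[k,2],[5,50,95]).round())
E
```

```text
t 2.18 p [ 567.9 -175.6  230.3] q [-0.32   0.379  1.699  0.     1.064 -1.305] F [ 0.7  0.2 -0.5] w 87.6
dp now [ 0.03 -0.17  0.72] dr [-0.003  0.599 -0.001] dp after turn [-0.38 -0.17  0.61]
4547 -62.95463656671647 89.66456904855958
-70 558 [-31.1   2.4  36.3] [17. 44. 67.]
-60 857 [-31.4   2.8  36.1] [69. 70. 72.]
-50 174 [-4.3  2.4  9.1] [40. 42. 43.]
-40 177 [-4.4  1.9  9.2] [40. 41. 42.]
-30 170 [-4.5  1.9  9.2] [40. 41. 42.]
-20 165 [-4.6  2.8  9.2] [39. 40. 42.]
-10 170 [-4.7  1.8  9.2] [39. 40. 41.]
0 147 [-4.7  1.8  8.4] [38. 39. 40.]
10 141 [-3.9  1.8  8.4] [38. 39. 40.]
20 136 [-4.   2.2  8.4] [37. 38. 39.]
30 135 [-4.1  1.7  8.4] [36. 38. 39.]
40 132 [-4.2  2.1  8.5] [36. 37. 38.]
50 127 [-4.3  1.6  8.5] [36. 37. 38.]
60 133 [-4.3  2.6  8.5] [35. 36. 37.]
70 370 [-24.1  -0.4  26.4] [15. 29. 37.]
80 955 [-23.8   2.5  27.4] [27. 46. 56.]
```

View pics/w1.png

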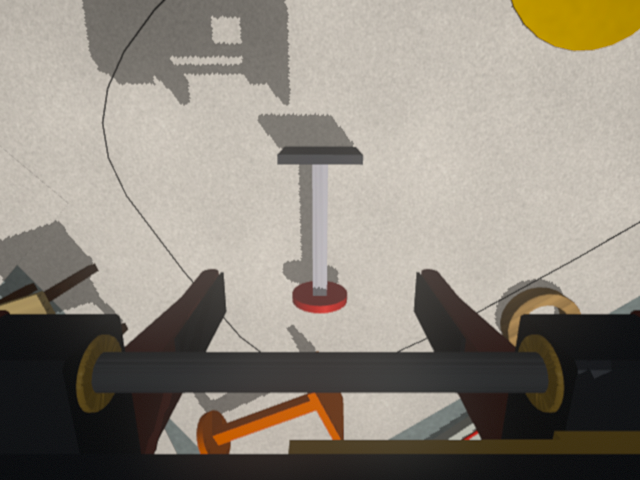

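The wrist view shows the red stool at (320,225), aligned with the tool: foot (320,155), seat (320,297), with the orange look-alike at (270,425) clear of it. The stem top is at 39 mm, so its axis is at 32 mm, as it must be. I tilt the tool 0.7 rad so that it can end well below horizontal when the stool is upright.

Emit:
apply_moves(
  increments=[
    {"gripper": 100,"delta_pos": [0,0,0],"dr": [0,0.12,0]},
    {"gripper": 100,"delta_pos": [0,0,0],"dr": [0,0.12,0]},
    {"gripper": 100,"delta_pos": [0,0,0],"dr": [0,0.12,0]},
    {"gripper": 100,"delta_pos": [0,0,0],"dr": [0,0.12,0]},
    {"gripper": 100,"delta_pos": [0,0,0],"dr": [0,0.12,0]},
  ],
)

```text
t: 2.65
ee_pos: [567.9, -174.2, 231.3]
orientation: [0.631, 2.102, -0.33]
ft_force: [0.3, -0.5, -0.5]
width: 88.0
```

```bash
python3 - <<'E'
from h import *
R=tool(np.radians(-33.4),0.7);x=R.as_matrix()[:,0];G=np.array([565.6,-173.8,32.4])
show(G-70*x,R);show(G+11*x,R)
E
```

```text
t 2.65 p [ 567.9 -174.2  231.3] q [-0.377  0.674  1.327  0.118  1.734 -1.382] F [ 0.3 -0.5 -0.5] w 88.0
dp now [ 9.52 -0.1  11.8 ] dr [ 0.001  0.095 -0.   ] dp after turn [ 8.35 -0.09 12.65]
t 2.65 p [ 567.9 -174.2  231.3] q [-0.377  0.674  1.327  0.118  1.734 -1.382] F [ 0.3 -0.5 -0.5] w 88.0
dp now [17.58 -0.1  11.03] dr [ 0.001  0.095 -0.   ] dp after turn [16.45 -0.09 12.65]
```

Emit:
apply_moves(
  increments=[
    {"gripper": 100,"delta_pos": [0,0,0],"dr": [0,0.095,0]},
    {"gripper": 100,"delta_pos": [2.1,0,3.1],"dr": [0,0,0]},
    {"gripper": 100,"delta_pos": [2.1,0,3.2],"dr": [0,0,0]},
    {"gripper": 100,"delta_pos": [2.1,0,3.2],"dr": [0,0,0]},
    {"gripper": 100,"delta_pos": [2.1,0,3.1],"dr": [0,0,0]},
  ],
)

```text
t: 3.07
ee_pos: [603.5, -197.7, 83.2]
orientation: [0.656, 2.189, -0.307]
ft_force: [1.3, -0.4, -0.1]
width: 88.0
```

```bash
python3 - <<'E'
from h import *
R=tool(np.radians(-33.4),0.7);x=R.as_matrix()[:,0];G=np.array([565.6,-173.8,32.4])
show(G+11*x,R)
d=snap('wrist','w2');W=world(d)
u=np.array([np.cos(np.radians(-33.4)),np.sin(np.radians(-33.4))]);n=np.array([-u[1],u[0]])
q=W[...,:2]-G[:2];s=q@u;l=q@n
k=(abs(s)<25)&(abs(l)<20)&(W[...,2]>20)&(W[...,2]<55)&(d['range_z']>0)
print(k.sum(),np.percentile(l[k],[2,50,98]),np.percentile(W[k][:,2],[5,50,95]))
k=(s<-30)&(s>-90)&(abs(l)<38)&(W[...,2]>14)&(W[...,2]<80)&(d['range_z']>0);print(np.percentile(s[k],[1,10,50,99]) if k.any() else 0)
E
```

```text
t 3.07 p [ 603.5 -197.7   83.2] q [-0.393  0.946  1.195  0.122  1.686 -1.41 ] F [ 1.3 -0.4 -0.1] w 88.0
dp now [ 7.87 -0.09 -0.19] dr [0.    0.005 0.   ] dp after turn [ 7.87 -0.09 -0.16]
1871 [-6.32201539  0.55106431  7.14145102] [38.19614742 39.70534385 41.17936486]
[-49.76477292 -46.53785692 -43.39187811 -31.99304717]
```

Emit:
apply_moves(
  increments=[
    {"gripper": 100,"delta_pos": [2.0,0,0],"dr": [0,0,0]},
    {"gripper": 100,"delta_pos": [2.0,0,-0.1],"dr": [0,0,0]},
    {"gripper": 100,"delta_pos": [2.0,0,0],"dr": [0,0,0]},
    {"gripper": 100,"delta_pos": [1.8,0,0],"dr": [0,0,0]},
    {"gripper": 50,"delta_pos": [0,0,0],"dr": [0,0,0]},
  ],
)

```text
t: 3.53
ee_pos: [557.7, -167.9, 24.5]
orientation: [0.657, 2.195, -0.307]
ft_force: [-0.3, 0.6, -1.4]
width: 84.1
```

Emit:
apply_moves(
  increments=[
    {"gripper": 30,"delta_pos": [0,0,0],"dr": [0,0,0]},
    {"gripper": 0,"delta_pos": [0,0,0],"dr": [0,0,0]},
    {"gripper": 0,"delta_pos": [0,0,0],"dr": [0,0,0]},
    {"gripper": 0,"delta_pos": [0,0,0],"dr": [0,0,0]},
    {"gripper": 0,"delta_pos": [0,0,0],"dr": [0,0,0]},
  ],
)

```text
t: 3.95
ee_pos: [561.9, -170.2, 27.0]
orientation: [0.656, 2.187, -0.307]
ft_force: [0.1, 0.2, 0.1]
width: 51.4
```

Emit:
apply_moves(
  increments=[
    {"gripper": 0,"delta_pos": [0,0,0],"dr": [0,0,0]},
    {"gripper": 0,"delta_pos": [0,0,0],"dr": [0,0,0]},
    {"gripper": 0,"delta_pos": [0,0,0],"dr": [0,0,0]},
    {"gripper": 0,"delta_pos": [0,0,0],"dr": [0,0,0]},
    {"gripper": 0,"delta_pos": [0,0,0],"dr": [0,0,0]},
  ],
)

```text
t: 4.37
ee_pos: [561.1, -169.8, 26.2]
orientation: [0.656, 2.188, -0.307]
ft_force: [0.3, 0.6, 0.4]
width: 17.9
```

```bash
python3 - <<'E'
from h import *
R=tool(np.radians(-33.4),0.7);x=R.as_matrix()[:,0];G=np.array([565.6,-173.8,32.4])
show(G+11*x,R)
# planar arm fit: shoulder (r0,z0), L2, forearm L3 with angle offset c, tool L6
from scipy.optimize import least_squares
D=[([1.239,.424,1.631,0,1.089],[192.1,594.2,230]),([-.32,.379,1.699,0,1.064],[567.9,-175.6,230.3]),([-.377,.674,1.327,.118,1.734],[567.9,-174.2,231.3]),([-.393,.946,1.195,.122,1.686],[603.5,-197.7,83.2])]
o,p,_=cur();D.append((o['qpos'][:5],p))
def fk(k,q):
    r0,z0,L2,L3,c,L6,off=k;a=q[1]+q[2]
    f=np.array([np.sin(a),0,np.cos(a)]);e=np.array([np.cos(a),0,-np.sin(a)]);y=np.array([0,1.,0])
    b=np.cos(q[3])*e+np.sin(q[3])*y
    t=np.cos(q[4])*f+np.sin(q[4])*b
    P=np.array([r0+L2*np.sin(q[1]),off,z0+L2*np.cos(q[1])])+L3*np.array([np.sin(a+c),0,np.cos(a+c)])+L6*t
    return Ro.from_euler('z',q[0]).apply(P)
r=least_squares(lambda k:np.concatenate([fk(k,q)-p for q,p in D]+[(np.array(k)-[100,350,450,450,0,250,10])*.01]),[100,350,450,450,0,250,10])
print(r.x.round(1),np.abs(r.fun[:-7]).max());np.save('k.npy',r.x)
E
```

```text
t 4.37 p [ 561.1 -169.8   26.2] q [-0.38   0.958  1.335  0.129  1.534 -1.419] F [0.3 0.6 0.4] w 17.9
dp now [ 0.24 -0.09  0.06] dr [0.    0.005 0.   ] dp after turn [ 0.24 -0.09  0.06]
[5.000e-01 3.129e+02 5.627e+02 4.911e+02 2.000e-01 3.015e+02 1.200e+01] 0.4060429743140048
```

Emit:
apply_moves(
  increments=[
    {"gripper": 0,"delta_pos": [0,0,0],"dr": [0,0,0]},
    {"gripper": 0,"delta_pos": [0,0,0],"dr": [0,0,0]},
    {"gripper": 0,"delta_pos": [0,0,0],"dr": [0,0,0]},
    {"gripper": 0,"delta_pos": [0,0,0],"dr": [0,0,0]},
    {"gripper": 0,"delta_pos": [0,0,0],"dr": [0,0,0]},
  ],
)

```text
t: 4.78
ee_pos: [561.1, -169.8, 26.2]
orientation: [0.656, 2.188, -0.307]
ft_force: [-0.7, -0.5, 0.5]
width: 13.7
```

```bash
cat >> h.py <<'E'
from scipy.optimize import least_squares
def fk(k,q):
    r0,z0,L2,L3,c,L6,off=k;a=q[1]+q[2]
    f=np.array([np.sin(a),0,np.cos(a)]);e=np.array([np.cos(a),0,-np.sin(a)]);y=np.array([0,1.,0])
    b=np.cos(q[3])*e+np.sin(q[3])*y
    t=np.cos(q[4])*f+np.sin(q[4])*b
    P=np.array([r0+L2*np.sin(q[1]),off,z0+L2*np.cos(q[1])])+L3*np.array([np.sin(a+c),0,np.cos(a+c)])+L6*t
    Z=Ro.from_euler('z',q[0]);return Z.apply(P),Z.apply(t)
LO=np.array([-3,-.9,.09,-1.31,.0]);HI=np.array([3,2.11,2.58,4.45,2.69])
def ik(p,x,q0):
    k=np.load('k.npy');r=least_squares(lambda q:np.r_[(fk(k,q)[0]-p)/100,fk(k,q)[1]-x],np.clip(q0,LO+.01,HI-.01),bounds=(LO,HI));return r.x,r.cost
E
python3 - <<'E'
from h import *
o,p,R=cur();print(o['width'],p)
for az in(16,-5,40):
  for b in(0.7,.4,0,-.3,-.5,-.7,-.87):
    x=tool(np.radians(az),b).as_matrix()[:,0]
    G=np.array([517,147,60.]);best=min((ik(G+11*x,x,[.3,.5,1.7,j4,.6]) for j4 in(0,.8,2,3)),key=lambda r:r[1])
    print(az,b,best[0].round(2),best[1].round(5))
E
```

```text
13.664137067988538 [ 561.06487109 -169.83473207   26.15499498]
16 0.7 [ 0.26  0.87  1.47 -0.01  1.5 ] 0.0
16 0.4 [ 0.26  0.73  1.66 -0.01  1.16] 0.0
16 0 [0.25 0.58 1.92 0.   0.65] 0.0
16 -0.3 [0.25 0.53 2.11 0.04 0.21] 0.0
16 -0.5 [0.25 0.54 2.22 3.01 0.12] 0.0
16 -0.7 [0.24 0.61 2.32 3.09 0.49] 0.0
16 -0.87 [0.24 0.72 2.38 3.1  0.83] 0.0
-5 0.7 [0.17 0.86 1.49 0.16 1.47] 0.0
-5 0.4 [0.2  0.72 1.67 0.12 1.14] 0.0
-5 0 [0.25 0.58 1.92 0.   0.65] 0.0
-5 -0.3 [ 0.32  0.53  2.09 -0.46  0.27] 0.0
-5 -0.5 [0.37 0.55 2.19 4.44 0.22] 0.0
-5 -0.7 [0.43 0.62 2.28 3.86 0.5 ] 0.0
-5 -0.87 [0.48 0.72 2.33 3.76 0.79] 0.0
40 0.7 [ 0.37  0.86  1.5  -0.21  1.46] 0.0
40 0.4 [ 0.33  0.72  1.68 -0.16  1.13] 0.0
40 0 [0.25 0.58 1.92 0.   0.65] 0.0
40 -0.3 [0.17 0.53 2.09 0.53 0.3 ] 0.0
40 -0.5 [0.11 0.55 2.19 1.66 0.27] 0.0
40 -0.7 [0.04 0.62 2.27 2.22 0.52] 0.0
40 -0.87 [-0.02  0.71  2.31  2.35  0.79] 0.0
```

Grasped (13.7 mm). The model shows that full upright needs a wrist flip (j4 0→2.3). That only stays in j6's range with the half-turned grasp, so I regrip turned by π about tool x before lifting.

Emit:
apply_moves(
  increments=[
    {"gripper": 100,"delta_pos": [0,0,0],"dr": [0,0,0]},
    {"gripper": 100,"delta_pos": [0,0,0],"dr": [0,0,0]},
    {"gripper": 100,"delta_pos": [0,0,0],"dr": [0,0,0]},
    {"gripper": 100,"delta_pos": [0,0,0],"dr": [0,0,0]},
    {"gripper": 100,"delta_pos": [0,0,0],"dr": [0,0,0]},
  ],
)

```text
t: 5.2
ee_pos: [561.1, -169.8, 26.3]
orientation: [0.656, 2.188, -0.307]
ft_force: [-0.2, -0.5, 0.4]
width: 43.6
```

Emit:
apply_moves(
  increments=[
    {"gripper": 100,"delta_pos": [0,0,0],"dr": [0,0,0]},
    {"gripper": 100,"delta_pos": [0,0,0],"dr": [0,0,0]},
    {"gripper": 100,"delta_pos": [-1,0,0],"dr": [0,0,0]},
    {"gripper": 100,"delta_pos": [-3,0,0],"dr": [0,0,0]},
    {"gripper": 100,"delta_pos": [-4,0,0],"dr": [0,0,0]},
  ],
)

```text
t: 5.62
ee_pos: [602.1, -197.2, 86.9]
orientation: [0.657, 2.195, -0.307]
ft_force: [1.2, -0.6, -1.1]
width: 76.9
```

Emit:
apply_moves(
  increments=[
    {"gripper": 100,"delta_pos": [-4,0,0],"dr": [0,0,0]},
    {"gripper": 100,"delta_pos": [0,0,0],"dr": [0.12,0,0]},
    {"gripper": 100,"delta_pos": [0,0,0],"dr": [0.12,0,0]},
    {"gripper": 100,"delta_pos": [0,0,0],"dr": [0.12,0,0]},
    {"gripper": 100,"delta_pos": [0,0,0],"dr": [0.12,0,0]},
  ],
)

```text
t: 6.03
ee_pos: [625.8, -212.5, 119.2]
orientation: [0.916, 2.123, -0.854]
ft_force: [0.2, 0.1, 0.3]
width: 87.7
```

Emit:
apply_moves(
  increments=[
    {"gripper": 100,"delta_pos": [0,0,0],"dr": [0.12,0,0]},
    {"gripper": 100,"delta_pos": [0,0,0],"dr": [0.12,0,0]},
    {"gripper": 100,"delta_pos": [0,0,0],"dr": [0.12,0,0]},
    {"gripper": 100,"delta_pos": [0,0,0],"dr": [0.12,0,0]},
    {"gripper": 100,"delta_pos": [0,0,0],"dr": [0.12,0,0]},
  ],
)

```text
t: 6.45
ee_pos: [625.6, -212.4, 119.0]
orientation: [1.201, 1.886, -1.533]
ft_force: [-0.1, 0.4, -0.2]
width: 87.8
```

Emit:
apply_moves(
  increments=[
    {"gripper": 100,"delta_pos": [0,0,0],"dr": [0.12,0,0]},
    {"gripper": 100,"delta_pos": [0,0,0],"dr": [0.12,0,0]},
    {"gripper": 100,"delta_pos": [0,0,0],"dr": [0.12,0,0]},
    {"gripper": 100,"delta_pos": [0,0,0],"dr": [0.12,0,0]},
    {"gripper": 100,"delta_pos": [0,0,0],"dr": [0.12,0,0]},
  ],
)

```text
t: 6.87
ee_pos: [625.6, -212.4, 119.0]
orientation: [1.429, 1.457, -2.185]
ft_force: [0.6, 0.9, 0.3]
width: 87.7
```

Emit:
apply_moves(
  increments=[
    {"gripper": 100,"delta_pos": [0,0,0],"dr": [0.12,0,0]},
    {"gripper": 100,"delta_pos": [0,0,0],"dr": [0.12,0,0]},
    {"gripper": 100,"delta_pos": [0,0,0],"dr": [0.12,0,0]},
    {"gripper": 100,"delta_pos": [0,0,0],"dr": [0.12,0,0]},
    {"gripper": 100,"delta_pos": [0,0,0],"dr": [0.12,0,0]},
  ],
)

```text
t: 7.28
ee_pos: [625.6, -212.4, 119.0]
orientation: [-1.439, -0.75, 2.529]
ft_force: [-0.3, 0.5, -0.1]
width: 87.6
```

Emit:
apply_moves(
  increments=[
    {"gripper": 100,"delta_pos": [0,0,0],"dr": [0.12,0,0]},
    {"gripper": 100,"delta_pos": [0,0,0],"dr": [0.12,0,0]},
    {"gripper": 100,"delta_pos": [0,0,0],"dr": [0.12,0,0]},
    {"gripper": 100,"delta_pos": [0,0,0],"dr": [0.12,0,0]},
    {"gripper": 100,"delta_pos": [0,0,0],"dr": [0.12,0,0]},
  ],
)

```text
t: 7.7
ee_pos: [625.6, -212.4, 119.0]
orientation: [-1.215, 0.029, 2.44]
ft_force: [0.5, 0.2, -1.5]
width: 87.7
```

```bash
python3 - <<'E'
from h import *
az=np.radians(-33.4);R=tool(az,0.7,1);x=R.as_matrix()[:,0];G=np.array([565.6,-173.8,32.4])
show(G+11*x,R)
for c in('wrist','top'):
  d=snap(c,c[0]+'3');W=world(d)
  u=np.array([np.cos(az),np.sin(az)]);n=np.array([-u[1],u[0]])
  q=W[...,:2]-G[:2];s=q@u;l=q@n
  for lo,hi in((-40,-20),(-10,10),(30,50),(60,80)):
    k=(s>lo)&(s<hi)&(abs(l)<20)&(W[...,2]>20)&(W[...,2]<50)&(d['range_z']>0)
    if k.sum()>5:print(c,lo,k.sum(),np.percentile(l[k],[2,50,98]).round(1),np.percentile(W[k][:,2],[5,50,95]).round(1))
E
```

```text
t 7.7 p [ 625.6 -212.4  119. ] q [-0.399  0.941  1.112  0.12   1.774  1.481] F [ 0.5  0.2 -1.5] w 87.7
dp now [12.32  0.09 -0.03] dr [ 0.256 -0.005 -0.001] dp after turn [12.32  0.08 -0.12]
wrist -40 277 [-5.3  1.9  8.4] [39.4 41.5 42.2]
wrist -10 358 [-5.3  2.   8.4] [37.1 39.9 40.7]
wrist 30 515 [-5.2  1.9  8.5] [35.9 37.9 38.8]
wrist 60 383 [-5.2  2.2  8.6] [35.7 36.7 37.6]
top 30 35 [-7.6 -1.   5.6] [31.6 36.4 41.2]
top 60 35 [-7.8 -1.6  5.8] [28.6 35.6 39.2]
```

Emit:
apply_moves(
  increments=[
    {"gripper": 100,"delta_pos": [1,0,0],"dr": [0.12,0,0]},
    {"gripper": 100,"delta_pos": [2,-0.1,0],"dr": [0.12,0,0]},
    {"gripper": 100,"delta_pos": [3.3,0,-0.1],"dr": [0.016,-0.005,0]},
    {"gripper": 100,"delta_pos": [3,0,0],"dr": [0,0,0]},
    {"gripper": 100,"delta_pos": [3,0,0],"dr": [0,0,0]},
  ],
)

```text
t: 8.22
ee_pos: [560.1, -167.9, 23.1]
orientation: [-1.1, 0.317, 2.355]
ft_force: [0.4, 0.1, -0.3]
width: 87.9
```

Emit:
apply_moves(
  increments=[
    {"gripper": 0,"delta_pos": [0,0,0],"dr": [0,0,0]},
    {"gripper": 0,"delta_pos": [0,0,0],"dr": [0,0,0]},
    {"gripper": 0,"delta_pos": [0,0,0],"dr": [0,0,0]},
    {"gripper": 0,"delta_pos": [0,0,0],"dr": [0,0,0]},
    {"gripper": 0,"delta_pos": [0,0,0],"dr": [0,0,0]},
  ],
)

```text
t: 8.63
ee_pos: [562.3, -169.1, 25.0]
orientation: [-1.101, 0.322, 2.352]
ft_force: [0.5, -0.7, -0.2]
width: 58.2
```

Emit:
apply_moves(
  increments=[
    {"gripper": 0,"delta_pos": [0,0,0],"dr": [0,0,0]},
    {"gripper": 0,"delta_pos": [0,0,0],"dr": [0,0,0]},
    {"gripper": 0,"delta_pos": [0,0,0],"dr": [0,0,0]},
    {"gripper": 0,"delta_pos": [0,0,0],"dr": [0,0,0]},
    {"gripper": 0,"delta_pos": [0,0,0],"dr": [0,0,0]},
  ],
)

```text
t: 9.05
ee_pos: [560.5, -168.2, 23.6]
orientation: [-1.097, 0.322, 2.354]
ft_force: [-0.7, 0.3, -0.1]
width: 24.6
```

Emit:
apply_moves(
  increments=[
    {"gripper": 0,"delta_pos": [0,0,0],"dr": [0,0,0]},
    {"gripper": 0,"delta_pos": [0,0,0],"dr": [0,0,0]},
    {"gripper": 0,"delta_pos": [0,0,0],"dr": [0,0,0]},
    {"gripper": 0,"delta_pos": [0,0,0],"dr": [0,0,0]},
    {"gripper": 0,"delta_pos": [0,0,0],"dr": [0,0,0]},
  ],
)

```text
t: 9.47
ee_pos: [560.4, -168.1, 23.5]
orientation: [-1.096, 0.322, 2.354]
ft_force: [-0.9, -0.8, 0.6]
width: 13.8
```

```bash
python3 - <<'E'
from h import *
o,p,R=cur();print(o['qpos'].round(3),o['width'],p.round(1))
# path plan check: az, b at G height 200
az=50
for z in(200,60):
  q0=[.4,.8,1.5,-.2,1.4]
  for b in np.arange(.7,-.95,-.1):
    x=tool(np.radians(az),b).as_matrix()[:,0];q,c=ik(np.array([517,147,z])+11*x,x,q0);q0=q;print(z,b.round(2),q.round(2),round(c,5))
E
```

```text
[-0.379  0.963  1.335  0.131  1.535  1.717] 13.791625552266314 [ 560.4 -168.1   23.5]
200 0.7 [ 0.41  0.65  1.51 -0.29  1.62] 0.0
200 0.6 [ 0.4   0.61  1.56 -0.26  1.53] 0.0
200 0.5 [ 0.38  0.56  1.6  -0.23  1.43] 0.0
200 0.4 [ 0.36  0.51  1.65 -0.2   1.33] 0.0
200 0.3 [ 0.34  0.47  1.7  -0.16  1.24] 0.0
200 0.2 [ 0.31  0.42  1.75 -0.12  1.14] 0.0
200 0.1 [ 0.28  0.39  1.8  -0.06  1.03] 0.0
200 0.0 [ 0.25  0.35  1.86 -0.    0.93] 0.0
200 -0.1 [0.22 0.32 1.91 0.08 0.84] 0.0
200 -0.2 [0.19 0.29 1.96 0.19 0.74] 0.0
200 -0.3 [0.15 0.28 2.01 0.33 0.65] 0.0
200 -0.4 [0.11 0.26 2.06 0.51 0.58] 0.0
200 -0.5 [0.07 0.26 2.11 0.74 0.54] 0.0
200 -0.6 [0.02 0.27 2.15 1.01 0.52] 0.0
200 -0.7 [-0.02  0.29  2.19  1.28  0.55] 0.0
200 -0.8 [-0.06  0.32  2.23  1.5   0.62] 0.0
200 -0.9 [-0.11  0.36  2.26  1.68  0.71] 0.0
60 0.7 [ 0.41  0.84  1.53 -0.3   1.42] 0.0
60 0.6 [ 0.4   0.8   1.59 -0.27  1.31] 0.0
60 0.5 [ 0.38  0.75  1.64 -0.25  1.21] 0.0
60 0.4 [ 0.36  0.71  1.7  -0.22  1.1 ] 0.0
60 0.3 [ 0.34  0.67  1.75 -0.18  0.99] 0.0
60 0.2 [ 0.31  0.63  1.81 -0.14  0.87] 0.0
60 0.1 [ 0.28  0.6   1.86 -0.08  0.76] 0.0
60 0.0 [ 0.25  0.58  1.92 -0.    0.65] 0.0
60 -0.1 [0.22 0.56 1.97 0.12 0.54] 0.0
60 -0.2 [0.19 0.55 2.02 0.3  0.44] 0.0
60 -0.3 [0.15 0.54 2.07 0.59 0.36] 0.0
60 -0.4 [0.11 0.55 2.11 0.99 0.33] 0.0
60 -0.5 [0.07 0.56 2.15 1.4  0.36] 0.0
60 -0.6 [0.02 0.59 2.19 1.7  0.44] 0.0
60 -0.7 [-0.02  0.63  2.22  1.89  0.56] 0.0
60 -0.8 [-0.06  0.67  2.24  1.99  0.69] 0.0
60 -0.9 [-0.11  0.73  2.26  2.05  0.82] 0.0
```

Emit:
apply_moves(
  increments=[
    {"gripper": 0,"delta_pos": [-1.0,0,0.84],"dr": [0,0,0]},
    {"gripper": 0,"delta_pos": [-2.0,0,1.7],"dr": [0,0,0]},
    {"gripper": 0,"delta_pos": [-3.0,0,2.5],"dr": [0,0,0]},
    {"gripper": 0,"delta_pos": [-3.0,0,2.5],"dr": [0,0,0]},
    {"gripper": 0,"delta_pos": [-3.0,0,2.5],"dr": [0,0,0]},
  ],
)

```text
t: 9.88
ee_pos: [560.2, -168.7, 182.1]
orientation: [-1.096, 0.322, 2.354]
ft_force: [1.3, -0.5, -2.0]
width: 14.0
```

Emit:
apply_moves(
  increments=[
    {"gripper": 0,"delta_pos": [0,0,0],"dr": [-0.069,0,0.058]},
    {"gripper": 0,"delta_pos": [0,0,0],"dr": [-0.084,0,0.071]},
    {"gripper": 0,"delta_pos": [0,0,0],"dr": [-0.084,0,0.071]},
    {"gripper": 0,"delta_pos": [0,0,0],"dr": [-0.084,0,0.071]},
    {"gripper": 0,"delta_pos": [0,0,0],"dr": [-0.084,0,0.071]},
  ],
)

```text
t: 10.3
ee_pos: [560.9, -168.9, 180.9]
orientation: [-1.312, 0.025, 2.81]
ft_force: [0.6, -0.0, -2.7]
width: 13.8
```

Emit:
apply_moves(
  increments=[
    {"gripper": 0,"delta_pos": [0,0,0],"dr": [-0.084,0,0.071]},
    {"gripper": 0,"delta_pos": [0,0,0],"dr": [-0.084,0,0.071]},
    {"gripper": 0,"delta_pos": [0,0,0],"dr": [-0.084,0,0.071]},
    {"gripper": 0,"delta_pos": [0,0,0],"dr": [-0.084,0,0.071]},
    {"gripper": 0,"delta_pos": [0,0,0],"dr": [-0.084,0,0.071]},
  ],
)

```text
t: 10.72
ee_pos: [560.9, -168.5, 180.6]
orientation: [1.129, 0.293, -2.417]
ft_force: [-0.9, 0.2, -1.4]
width: 13.6
```

```bash
python3 - <<'E'
from h import *
R=tool(np.radians(50),0.7,1);x=R.as_matrix()[:,0]
show(np.array([517,147,210])+11*x,R)
E
```

```text
t 10.72 p [ 560.9 -168.5  180.6] q [-0.118  0.711  1.43  -0.385  1.595  1.056] F [-0.9  0.2 -1.4] w 13.6
dp now [ -8.55 -29.46  -6.96] dr [-0.28  -0.003  0.235] dp after turn [-14.9  -23.64 -14.44]
```

Emit:
apply_moves(
  increments=[
    {"gripper": 0,"delta_pos": [0,0,0],"dr": [-0.07,0,0.059]},
    {"gripper": 0,"delta_pos": [0,0,0],"dr": [-0.07,0,0.059]},
    {"gripper": 0,"delta_pos": [0,0,0],"dr": [-0.07,0,0.059]},
    {"gripper": 0,"delta_pos": [0,0,0],"dr": [-0.07,0,0.059]},
    {"gripper": 0,"delta_pos": [-1.2,-2,-1.2],"dr": [0,0,0]},
  ],
)

```text
t: 11.13
ee_pos: [555.3, -144.5, 182.2]
orientation: [0.978, 0.453, -2.096]
ft_force: [-0.1, 0.0, -2.1]
width: 14.0
```

Emit:
apply_moves(
  increments=[
    {"gripper": 0,"delta_pos": [-1.7,-2.7,-1.7],"dr": [0,0,0]},
    {"gripper": 0,"delta_pos": [-1.7,-2.7,-1.7],"dr": [0,0,0]},
    {"gripper": 0,"delta_pos": [-1.7,-2.7,-1.7],"dr": [0,0,0]},
    {"gripper": 0,"delta_pos": [-1.7,-2.7,-1.7],"dr": [0,0,0]},
    {"gripper": 0,"delta_pos": [-1.7,-2.7,-1.6],"dr": [0,0,0]},
  ],
)

```text
t: 11.55
ee_pos: [529.6, 36.9, 193.4]
orientation: [0.981, 0.453, -2.098]
ft_force: [0.2, -0.8, -2.3]
width: 13.8
```

Emit:
apply_moves(
  increments=[
    {"gripper": 0,"delta_pos": [-1.7,-2.7,-1.6],"dr": [0,0,0]},
    {"gripper": 0,"delta_pos": [-1.7,-2.7,-1.6],"dr": [0,0,0]},
    {"gripper": 0,"delta_pos": [-1.8,-2.7,-1.6],"dr": [0,0,0]},
    {"gripper": 0,"delta_pos": [0,0,0],"dr": [0,0.08,0]},
    {"gripper": 0,"delta_pos": [0,0,0],"dr": [0,0.1,0]},
  ],
)

```text
t: 11.97
ee_pos: [513.9, 144.2, 201.0]
orientation: [1.175, 0.547, -2.014]
ft_force: [-0.3, -1.5, -3.1]
width: 14.2
```

Emit:
apply_moves(
  increments=[
    {"gripper": 0,"delta_pos": [0,0,0],"dr": [0,0.1,0]},
    {"gripper": 0,"delta_pos": [0,0,0],"dr": [0,0.1,0]},
    {"gripper": 0,"delta_pos": [0,0,0],"dr": [0,0.1,0]},
    {"gripper": 0,"delta_pos": [0,0,0],"dr": [0,0.1,0]},
    {"gripper": 0,"delta_pos": [0,0,0],"dr": [0,0.1,0]},
  ],
)

```text
t: 12.38
ee_pos: [513.8, 141.1, 203.0]
orientation: [1.694, 0.782, -1.713]
ft_force: [0.1, 0.4, -2.0]
width: 13.8
```

```bash
python3 - <<'E'
from h import *
R=tool(np.radians(50),-0.911,1);x=R.as_matrix()[:,0]
show(np.array([517,147,210])+11*x,R)
E
```

```text
t 12.38 p [513.8 141.1 203. ] q [ 0.251  0.329  1.851 -0.01   0.971  0.96 ] F [ 0.1  0.4 -2. ] w 13.8
dp now [-0.05 -0.14 -1.52] dr [-0.004  0.923 -0.004] dp after turn [ 1.18 -0.13 -0.96]
```

Emit:
apply_moves(
  increments=[
    {"gripper": 0,"delta_pos": [0,0,0],"dr": [0,0.07,0]},
    {"gripper": 0,"delta_pos": [0,0,0],"dr": [0,0.07,0]},
    {"gripper": 0,"delta_pos": [0,0,0],"dr": [0,0.07,0]},
    {"gripper": 0,"delta_pos": [0,0,0],"dr": [0,0.06,0]},
    {"gripper": 0,"delta_pos": [0,0,0],"dr": [0,0.06,0]},
  ],
)

```text
t: 12.8
ee_pos: [513.3, 140.8, 202.5]
orientation: [2.003, 0.926, -1.452]
ft_force: [0.1, 0.5, -1.8]
width: 13.6
```

Emit:
apply_moves(
  increments=[
    {"gripper": 0,"delta_pos": [0,0,0],"dr": [0,0.06,0]},
    {"gripper": 0,"delta_pos": [0,0,0],"dr": [0,0.06,0]},
    {"gripper": 0,"delta_pos": [0,0,0],"dr": [0,0.06,0]},
    {"gripper": 0,"delta_pos": [0,0,0],"dr": [0,0.06,0]},
    {"gripper": 0,"delta_pos": [0,0,0],"dr": [0,0.06,0]},
  ],
)

```text
t: 13.22
ee_pos: [513.7, 141.0, 202.6]
orientation: [2.261, 1.046, -1.167]
ft_force: [0.8, 1.5, -2.1]
width: 13.7
```

Emit:
apply_moves(
  increments=[
    {"gripper": 0,"delta_pos": [0,0,0],"dr": [0,0.06,0]},
    {"gripper": 0,"delta_pos": [0,0,0],"dr": [0,0.06,0]},
    {"gripper": 0,"delta_pos": [0,0,0],"dr": [0,0.06,0]},
    {"gripper": 0,"delta_pos": [0,0,0],"dr": [0,0.06,0]},
    {"gripper": 0,"delta_pos": [0,0,0],"dr": [0,0.05,0]},
  ],
)

```text
t: 13.63
ee_pos: [513.8, 140.7, 202.6]
orientation: [2.482, 1.147, -0.854]
ft_force: [0.4, -0.3, -2.8]
width: 14.0
```

```bash
python3 - <<'E'
from h import *
R=tool(np.radians(50),-0.911,1);x=R.as_matrix()[:,0]
show(np.array([517,147,210])+11*x,R)
a=snap('scene','s4');b=snap('top','t4')
for d,n in((a,'s'),(b,'t')):
    W=world(d);h=cv2.cvtColor(d['img'],cv2.COLOR_RGB2HSV)
    m=((h[...,0]<8)|(h[...,0]>172))&(h[...,1]>110)&(h[...,2]>50)&(abs(W[...,0]-517)<100)&(abs(W[...,1]-147)<100)&(W[...,2]>120)
    p=W[m];print(n,len(p),p.min(0).round(),p.max(0).round(),np.median(p,0).round(1))
    if len(p)>20:
        c=p.mean(0);v=np.linalg.svd(p-c)[2];print('seat normal',v[2].round(3),c.round(1))
i=a['img'][100:340,250:550,::-1];cv2.imwrite('pics/s4c.png',cv2.resize(i,None,fx=2.5,fy=2.5))
E
```

```text
t 13.63 p [513.8 140.7 202.6] q [-0.144  0.329  2.279  1.642  0.731 -0.874] F [ 0.4 -0.3 -2.8] w 14.0
dp now [ 1.18 -0.17 -1.01] dr [-0.001  0.004 -0.006] dp after turn [ 1.19 -0.16 -1.01]
s 1291 [417.  47. 206.] [545. 162. 329.] [493.5 113.  306.6]
seat normal [ 0.502 -0.536  0.679] [483.7 107.7 299.3]
t 713 [418.  49. 160.] [544. 158. 326.] [496.  119.9 305.1]
seat normal [ 0.61  -0.791  0.044] [486.2 114.4 299.4]
```

View pics/s4c.png

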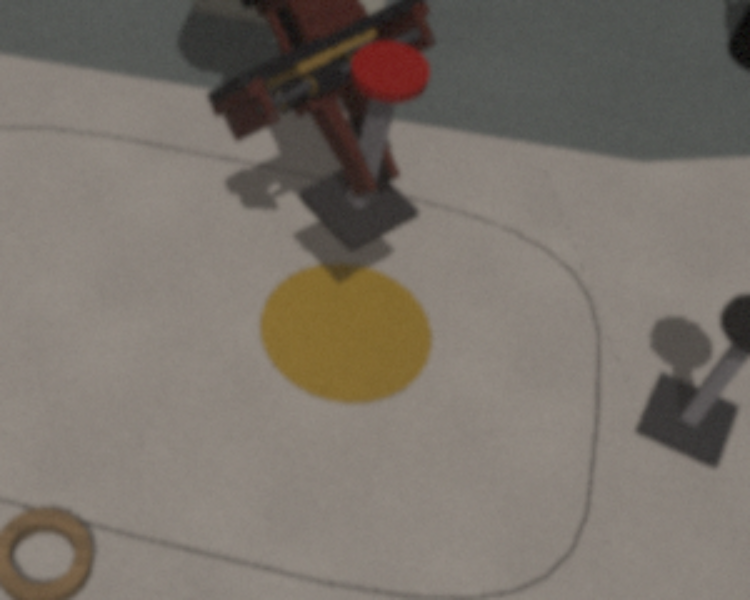

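The stool hangs upright in the grip: seat at crop (390,70), foot at (360,205). Now I measure the seat plane and foot position, leaving out the reddish fingers.

```bash
cat >> h.py <<'E'
def stool(f,zs,c0):
    for n in f:
        d=dict(np.load(n+'.npz'));W=world(d);h=cv2.cvtColor(d['img'],cv2.COLOR_RGB2HSV);ok=(d['range_z']>0)&(np.hypot(W[...,0]-c0[0],W[...,1]-c0[1])<60)
        m=ok&((h[...,0]<8)|(h[...,0]>172))&(h[...,1]>150)&(h[...,2]>60)&(abs(W[...,2]-zs)<12)
        p=W[m]
        if len(p)>20:
            v=np.linalg.lstsq(np.c_[p[:,:2]-c0,np.ones(len(p))],p[:,2],rcond=None)[0]
            print(n,'seat',len(p),cv2.minEnclosingCircle(p[:,:2].astype(np.float32)),'slope',v.round(3),np.median(p[:,2]).round(1))
        m=ok&(abs(W[...,2]-(zs-142))<10)&(h[...,2]<100);p=W[m]
        if len(p)>20: print(n,'foot',len(p),cv2.minAreaRect(p[:,:2].astype(np.float32)),np.percentile(p[:,2],[5,50,95]).round(1))
E
python3 - <<'E'
from h import *
stool(['s4','t4'],309,np.array([506,133]))
E
```

```text
s4 seat 572 ((509.3593444824219, 133.38995361328125), 30.092784881591797) slope [-2.70000e-02  1.00000e-03  3.07499e+02] 307.5
s4 foot 812 ((508.86541748046875, 131.914306640625), (72.71402740478516, 71.95734405517578), 50.23952102661133) [161.1 165.5 168.1]
t4 seat 456 ((506.08319091796875, 130.8560333251953), 27.402307510375977) slope [-1.60000e-02 -7.00000e-03  3.05911e+02] 306.0
t4 foot 169 ((506.7307434082031, 130.19290161132812), (57.901161193847656, 76.09801483154297), 59.69832229614258) [160.5 163.8 167.4]
```

```bash
python3 - <<'E'
from h import *
o,p,R=cur()
for v in([8.5,15,0],[0,0,-140],[0,0,-10]):print(v,R.inv().apply(np.array(v)/10).round(3))
x=R.as_matrix()[:,0];q,c=ik(p+[8.5,15,-154],x,o['qpos'][:5]);print(q.round(2),c)
E
```

```text
[8.5, 15, 0] [ 1.329 -0.324 -1.05 ]
[0, 0, -140] [ 8.68   0.017 10.985]
[0, 0, -10] [0.62  0.001 0.785]
[-0.1   0.75  2.26  2.08  0.83] 2.76432638407547e-30
```

Emit:
apply_moves(
  increments=[
    {"gripper": 0,"delta_pos": [1.33,-0.32,-1.05],"dr": [0,0,0]},
    {"gripper": 0,"delta_pos": [1.0,0,1.2],"dr": [0,0,0]},
    {"gripper": 0,"delta_pos": [1.5,0,1.9],"dr": [0,0,0]},
    {"gripper": 0,"delta_pos": [1.5,0,1.9],"dr": [0,0,0]},
    {"gripper": 0,"delta_pos": [1.5,0,1.9],"dr": [0,0,0]},
  ],
)

```text
t: 14.15
ee_pos: [523.5, 156.6, 113.6]
orientation: [2.478, 1.148, -0.858]
ft_force: [0.5, -0.3, -1.6]
width: 13.7
```

Emit:
apply_moves(
  increments=[
    {"gripper": 0,"delta_pos": [1.2,0,1.5],"dr": [0,0,0]},
    {"gripper": 0,"delta_pos": [0.9,0,1.2],"dr": [0,0,0]},
    {"gripper": 0,"delta_pos": [0.6,0,0.8],"dr": [0,0,0]},
    {"gripper": 0,"delta_pos": [0.4,0,0.5],"dr": [0,0,0]},
    {"gripper": 0,"delta_pos": [0,0,0],"dr": [0,0,0]},
  ],
)

```text
t: 14.57
ee_pos: [522.5, 156.2, 62.1]
orientation: [2.478, 1.15, -0.862]
ft_force: [-0.2, 0.4, -2.2]
width: 13.6
```

```bash
python3 - <<'E'
from h import *
o,p,R=cur();print(o['t'],p.round(1),o['qpos'].round(2),o['ft_force'].round(1),o['width'],'up',R.inv().apply([0,0,1]).round(3))
snap('scene','s5');snap('top','t5')
stool(['s5','t5'],167,np.array([516,147]))
E
```

```text
14.5667 [522.5 156.2  62.1] [-0.1   0.71  2.27  2.05  0.81 -1.38] [-0.2  0.4 -2.2] 13.626261683249671 up [-0.62  -0.    -0.784]
s5 seat 446 ((518.7371826171875, 148.7071075439453), 29.022964477539062) slope [-2.40000e-02 -5.00000e-03  1.67092e+02] 167.0
s5 foot 658 ((517.856201171875, 148.7523651123047), (71.1329574584961, 72.96604919433594), 49.508583068847656) [20.  24.9 27.7]
t5 seat 353 ((516.0153198242188, 146.94664001464844), 27.452518463134766) slope [-4.00000e-03 -6.00000e-03  1.67396e+02] 167.6
t5 foot 134 ((516.6484985351562, 147.86868286132812), (61.7160758972168, 69.69672393798828), 50.27204132080078) [21.1 26.  30.4]
```

Emit:
apply_moves(
  increments=[
    {"gripper": 0,"delta_pos": [0.2,0,0.25],"dr": [0,0,0]},
    {"gripper": 0,"delta_pos": [0.2,0,0.25],"dr": [0,0,0]},
    {"gripper": 0,"delta_pos": [0.15,0,0.2],"dr": [0,0,0]},
    {"gripper": 0,"delta_pos": [0.06,0,0.08],"dr": [0,0,0]},
    {"gripper": 0,"delta_pos": [0.06,0,0.08],"dr": [0,0,0]},
  ],
)

```text
t: 15.08
ee_pos: [522.3, 155.7, 51.7]
orientation: [2.479, 1.148, -0.86]
ft_force: [-0.2, 0.1, -1.9]
width: 14.0
```

Emit:
apply_moves(
  increments=[
    {"gripper": 0,"delta_pos": [0.06,0,0.08],"dr": [0,0,0]},
    {"gripper": 0,"delta_pos": [0.06,0,0.08],"dr": [0,0,0]},
    {"gripper": 0,"delta_pos": [0,0,0],"dr": [0,0,0]},
    {"gripper": 0,"delta_pos": [0,0,0],"dr": [0,0,0]},
    {"gripper": 0,"delta_pos": [0,0,0],"dr": [0,0,0]},
  ],
)

```text
t: 15.5
ee_pos: [522.2, 155.7, 49.8]
orientation: [2.479, 1.148, -0.86]
ft_force: [-0.2, -0.1, -2.9]
width: 13.8
```

Still hanging (about -2 N); I step down until contact.

Emit:
apply_moves(
  increments=[
    {"gripper": 0,"delta_pos": [0.06,0,0.08],"dr": [0,0,0]},
    {"gripper": 0,"delta_pos": [0,0,0],"dr": [0,0,0]},
    {"gripper": 0,"delta_pos": [0.06,0,0.08],"dr": [0,0,0]},
    {"gripper": 0,"delta_pos": [0,0,0],"dr": [0,0,0]},
    {"gripper": 0,"delta_pos": [0,0,0],"dr": [0,0,0]},
  ],
)

```text
t: 15.92
ee_pos: [522.3, 155.7, 47.9]
orientation: [2.479, 1.148, -0.86]
ft_force: [-0.5, 0.1, -0.0]
width: 13.8
```

Emit:
apply_moves(
  increments=[
    {"gripper": 0,"delta_pos": [0.05,0,0.06],"dr": [0,0,0]},
    {"gripper": 0,"delta_pos": [0,0,0],"dr": [0,0,0]},
    {"gripper": 0,"delta_pos": [0,0,0],"dr": [0,0,0]},
    {"gripper": 0,"delta_pos": [0,0,0],"dr": [0,0,0]},
    {"gripper": 0,"delta_pos": [0,0,0],"dr": [0,0,0]},
  ],
)

```text
t: 16.33
ee_pos: [522.4, 155.8, 47.7]
orientation: [2.48, 1.148, -0.858]
ft_force: [-1.3, -2.2, 5.7]
width: 14.1
```

```bash
python3 - <<'E'
from h import *
o,p,R=cur();print(o['t'],p.round(1),o['ft_force'].round(1),o['moment'].round(2))
snap('scene','s6');snap('top','t6')
stool(['s6','t6'],153,np.array([516,147]))
E
```

```text
16.3333 [522.4 155.8  47.7] [-1.3 -2.2  5.7] [0.22 0.12 0.05]
s6 seat 433 ((517.9951171875, 148.95436096191406), 28.702552795410156) slope [-1.70000e-02 -3.00000e-03  1.52863e+02] 152.8
s6 foot 654 ((508.0901794433594, 140.25210571289062), (95.96723175048828, 77.51365661621094), 50.853607177734375) [ 5.4 10.4 13.6]
t6 seat 345 ((515.6985473632812, 145.43658447265625), 27.744915008544922) slope [-0.00000e+00  7.00000e-03  1.52163e+02] 152.0
t6 foot 160 ((506.7973327636719, 139.0574951171875), (76.59607696533203, 90.64076232910156), 63.05363464355469) [ 1.9 10.1 15.4]
```

On the card (5.7 N up, seat top at 152.5 against an ideal 153). I release.

Emit:
apply_moves(
  increments=[
    {"gripper": 30,"delta_pos": [0,0,0],"dr": [0,0,0]},
    {"gripper": 60,"delta_pos": [0,0,0],"dr": [0,0,0]},
    {"gripper": 100,"delta_pos": [0,0,0],"dr": [0,0,0]},
    {"gripper": 100,"delta_pos": [0,0,0],"dr": [0,0,0]},
    {"gripper": 100,"delta_pos": [0,0,0],"dr": [0,0,0]},
  ],
)

```text
t: 16.85
ee_pos: [522.2, 155.7, 46.9]
orientation: [2.479, 1.148, -0.86]
ft_force: [0.1, 0.6, 0.6]
width: 43.7
```

Emit:
apply_moves(
  increments=[
    {"gripper": 100,"delta_pos": [0,0,0],"dr": [0,0,0]},
    {"gripper": 100,"delta_pos": [0,0,0],"dr": [0,0,0]},
    {"gripper": 100,"delta_pos": [0,0,0],"dr": [0,0,0]},
    {"gripper": 100,"delta_pos": [0,0,0],"dr": [0,0,0]},
    {"gripper": 100,"delta_pos": [0,0,0],"dr": [0,0,0]},
  ],
)

```text
t: 17.27
ee_pos: [522.2, 155.7, 47.0]
orientation: [2.479, 1.148, -0.86]
ft_force: [-0.4, -0.3, -0.0]
width: 77.2
```

Emit:
apply_moves(
  increments=[
    {"gripper": 100,"delta_pos": [-0.5,0,0],"dr": [0,0,0]},
    {"gripper": 100,"delta_pos": [-1.5,0,0],"dr": [0,0,0]},
    {"gripper": 100,"delta_pos": [-2,0,0],"dr": [0,0,0]},
    {"gripper": 100,"delta_pos": [-2,0,0],"dr": [0,0,0]},
    {"gripper": 100,"delta_pos": [-2,0,0],"dr": [0,0,0]},
  ],
)

```text
t: 17.68
ee_pos: [480.6, 107.4, 97.0]
orientation: [2.479, 1.149, -0.861]
ft_force: [0.1, 0.3, -0.9]
width: 87.8
```

Emit:
apply_moves(
  increments=[
    {"gripper": 100,"delta_pos": [-2,0,0],"dr": [0,0,0]},
    {"gripper": 100,"delta_pos": [-2,0,0],"dr": [0,0,0]},
    {"gripper": 100,"delta_pos": [-1,0,0],"dr": [0,0,0]},
    {"gripper": 100,"delta_pos": [0,0,0],"dr": [0,0,0]},
    {"gripper": 100,"delta_pos": [0,0,0],"dr": [0,0,0]},
  ],
)

```text
t: 18.1
ee_pos: [456.5, 77.3, 128.0]
orientation: [2.48, 1.146, -0.859]
ft_force: [-0.4, 0.2, -0.2]
width: 87.9
```

```bash
python3 - <<'E'
from h import *
o,p,R=cur();print(o['t'],p.round(1),o['ft_force'].round(1),o['qpos'].round(2))
a=snap('scene','s7');snap('top','t7')
stool(['s7','t7'],153,np.array([516,147]))
E
```

```text
18.1 [456.5  77.3 128. ] [-0.4  0.2 -0.2] [-0.36  0.51  2.38  1.71  0.84 -1.26]
s7 seat 382 ((517.586669921875, 148.3075408935547), 27.846895217895508) slope [2.00000e-03 1.00000e-03 1.52361e+02] 152.4
s7 foot 689 ((513.9271850585938, 144.15074157714844), (81.52755737304688, 74.24622344970703), 49.78977966308594) [ 6.2 10.2 13. ]
t7 seat 341 ((514.3743286132812, 144.8608856201172), 27.28529930114746) slope [-1.00000e-02  1.40000e-02  1.51692e+02] 151.7
t7 foot 306 ((507.82147216796875, 145.42852783203125), (70.34065246582031, 84.83902740478516), 54.051612854003906) [ 1.8  9.4 14.3]
```

View pics/s7.png

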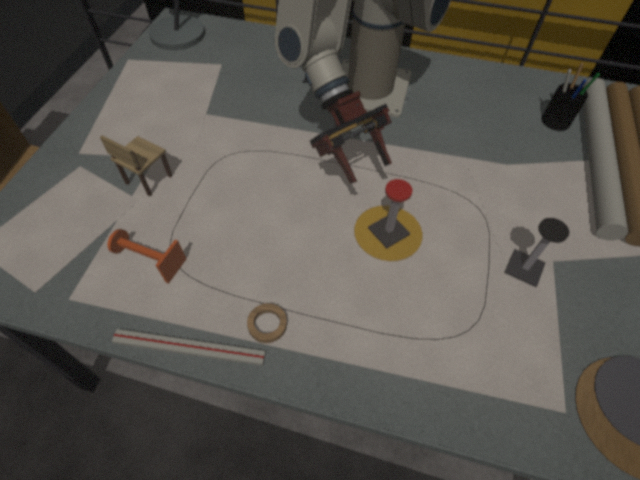

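The stool stands upright in the middle of the card, with its foot at (389,231) and the card at (388,233). The arm is clear, and the chair (135,155), black stool (540,250) and orange stool (145,250) are where they were. I hand it in.

```bash
python3 -c "
from workcell import ctrl
print(ctrl.close_job())"
```

```text
the job is handed in; nothing more can be done
None
```

The red-seated stool now stands upright on its foot in the middle of the yellow card, released and with the arm clear. I gripped it by the stem, let go once to regrip it turned half a turn so the wrist could tip it fully upright, then lowered it until the foot touched the card and released it there. The job was handed in at about 18 s of the 40 s allowed.

**Last checks:**
- **Seat:** its top is level, with a slope under about 1°, at about 152 mm against an ideal 153.
- **Centring:** the seat centre agrees with the card centre to about 1 mm in both cameras, each measured with the same camera.
- **Force:** the highest wrist force I read was about 6 N, when the foot touched the card.
- **Bystanders:** the black-seated stool, the chair and the orange look-alike appear in the same places in the scene image as at the start; I compared them by eye only.

**Disagreements:** The two cameras differ by about 3 mm in absolute position, roughly the stated calibration error. The final fits to the dark foot came out too large (about 80 mm against 70), probably because they took in shadow, so I relied on the seat and the picture instead.

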